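# Fetch the ring key from the organiser and hang it on the keeper hook

## Robot

A 7-joint arm with a two-finger parallel gripper is mounted at the origin on the work surface. World frame = base frame: x ahead of the robot, y to its left, z up, the work surface at z = 0. Lengths are in m, angles in rad, forces in N, time in s.
With the tool pointing down it reaches from about 0.425 to 0.925 m from the base axis. Payload 6.8 kg.
Tool frame: the origin (TCP) lies midway between the tips of the shut fingers; the grasp point (between the pads) lies 19 mm behind it; z points along the fingers, y is the direction in which the jaws open and shut (so a half turn about z gives the same grasp; the last joint's range is limited). The gripper opens to 85 mm and grips with 20 to 120 N. Pads are 22 mm wide; open, the fingers measure 114 mm over their backs; the gripper's body (76 mm by 85 mm) begins 54 mm behind the grasp point. The pads swing forward as they close: fully open they stand 13 mm farther back than shut.
Start: joints at [-0.108, 0.477, 0.022, 1.555, -0.011, 1.109, -0.083], TCP at [0.675, 0, 0.231] pointing down, gripper open.
Joint ranges: [-2.96, 2.96], [-0.34, 2.1], [-1.41, 1.46], [0.24, 2.44], [-1.37, 4.51], [0.17, 1.92], [-2.96, 2.96]. Speed limits (rad/s): [2.39, 2.39, 3.14, 3.14, 3.14, 3.14, 3.14].

## Interface

Orientations are given as a unit quaternion [w, x, y, z].
In Python, from station import readout, eyes, ticket gives the robot as it stands. The module is installed in compiled form; this text tells all that it offers.
- The arm moves only by the shell command python3 -m crank 'ROWS' [FORCE]. ROWS is JSON, a list of rows, each an object of numbers: "jaw": the opening in per cent of the stroke, from 0 (shut) to 100 (fully open); "x", "y", "z": the shift along the tool's x, y, z in mm; "ax", "ay", "az": the turn, a rotation vector about the tool's x, y, z in degrees. In form: [{"jaw": .., "x": .., "y": .., "z": .., "ax": .., "ay": .., "az": ..}, ...]. A call has 1 to 12 rows; each row shifts and turns the commanded pose from where the row before left it, along the tool's axes as they then stand; what a row does not reach is not made up. A row lasts 1/8 s, in which the tool goes at most 62.5 mm and 10.7 degrees, less where a joint would pass 70% of its speed; a pose out of reach is approached as far as the arm can. A call with a gripper value outside its range is refused whole. The fingers move at their own pace and stop on an object; FORCE is the grip in N (left out, the last holds). Time passes only in rows, so rows that do not move let the fingers close. It gives the time, the measured TCP pose, the force and the opening at its end, in the units of the state.
- readout.get_obs(): the state, without advancing time (a new reading comes with each control period).
- eyes.read_camera(name): name is "scene" or "side" or "wrist"; returns (picture, depth): 400x640x3 uint8, red, green, blue; 400x640 float32, m along the optical axis (not along the pixel's ray), 0 where there is no reading.
- eyes.calibration(name): a dict with "fx", "fy", "cx", "cy" (pixels), "R" (3x3) and "t" (3): a world point X has camera coordinates R X + t. Camera axes: x right, y down, z forward; pixel columns grow to the right and rows downward; lengths in m; the calibration is good to about 2 mm. A picture is of the moment at which its call begins: read the wrist's pose just before it. calibration takes no time and is no camera call; for the wrist camera it gives the pose at the moment of the call.
- ticket.hand_in(): hands the job in, once; it reports no verdict.
The state is a dict: "t": time; "q": joint angles; "joint_vel": joint speeds; "joint_torque": joint torques, N m; "eef_pos": TCP position; "tool_rot": TCP orientation; "contact_force": force on the tool from outside, world axes, zero at the start; "torque": the same for the moment, N m; "gripper_width": opening from 0.0 (shut) to 1.0 (fully open).
Only numpy, scipy, OpenCV 4.12 (cv2) and the standard library are available. Lean on these libraries where they do the work, as an engineer would, in place of code of your own. Each camera call takes 0.05 s, during which the arm holds its last target. There are 200 camera calls.

## Task

Open only the compartment of the tool organiser that holds the key with the ring-shaped eye, swinging its lid up past upright so that it stays open, and take that key out; leave the other lids shut. Then hang the key by its eye on the slanted peg of the hook stand, well past the gravity keeper so that the keeper drops shut behind the eye, and let go so that the key hangs still. Do not push the jar, the pipette-tip box or the slide box out of place.

Things in the scene. Friction and masses are not known exactly. Their poses are not given: they have to be found in the camera images.
- organiser: Fixed white plastic box, a row of four lidded compartments: 158 mm (x, away from the robot) by 308 mm (y) by 80 mm high (30 mm solid foot), walls 4 mm. Origin: centre of underside. Compartment centres at y = -114, -38, +38, +114 mm for lids 0 to 3; each 150 mm (x) by 72 mm inside, floor 34 mm above the bench. The lids are clear: the tool inside shows from above. Which tool lies where differs every time.
- ring_key: The wanted tool: adjusting key with a ring-shaped eye, 132 mm long, about 60 g, lying flat along x in one closed compartment, eye away from the robot. Black grip 60 x 14 x 20 mm (x, y, z), steel shank 8 mm wide, 6 mm thick, then the eye. Origin: under the middle of the grip, on the underside; x towards the eye, z up as it lies.
- eye (a point): Centre of the ring key's eye, 82 mm along x from the key's origin and 4 mm above its underside. The eye is a ring of 8 mm round bar: 24 mm inside, 40 mm outside diameter; it lies in the key's x-y plane.
- disc_key: Not wanted: the same black grip (60 x 14 x 20 mm) and steel shank as the ring key; origin under the middle of the grip, x towards the head. Its steel head is a solid disc 38 mm across.
- fork_key: Not wanted: the same black grip (60 x 14 x 20 mm) and steel shank as the ring key; origin under the middle of the grip, x towards the head. Its steel head is an open two-pronged fork 36 mm wide.
- tee_key: Not wanted: the same black grip (60 x 14 x 20 mm) and steel shank as the ring key; origin under the middle of the grip, x towards the head. Its steel head is a T 44 mm wide.
- lid0 (a joint): Angle (rad) of lid 0, over the compartment at y = -114 mm: 0 shut, 1.9 open stop. It falls shut unless past upright (1.6), then leans open. 72 mm wide, 4 mm thick, 60 g, slight drag. No knob: its front edge, 174 mm from the hinge, overhangs the front wall by 16 mm as a lip, underside 81 mm above the bench, to be lifted from beneath.
- hinge0 (a point): Hinge axis of lid 0 (along the organiser's y), at the lid's mid width: 79 mm along x from the organiser's centre, 83 mm above the bench.
- lid1 (a joint): Angle (rad) of lid 1, over the compartment at y = -38 mm: 0 shut, 1.9 open stop. It falls shut unless past upright (1.6), then leans open. 72 mm wide, 4 mm thick, 60 g, slight drag. No knob: its front edge, 174 mm from the hinge, overhangs the front wall by 16 mm as a lip, underside 81 mm above the bench, to be lifted from beneath.
- hinge1 (a point): Hinge axis of lid 1 (along the organiser's y), at the lid's mid width: 79 mm along x from the organiser's centre, 83 mm above the bench.
- lid2 (a joint): Angle (rad) of lid 2, over the compartment at y = +38 mm: 0 shut, 1.9 open stop. It falls shut unless past upright (1.6), then leans open. 72 mm wide, 4 mm thick, 60 g, slight drag. No knob: its front edge, 174 mm from the hinge, overhangs the front wall by 16 mm as a lip, underside 81 mm above the bench, to be lifted from beneath.
- hinge2 (a point): Hinge axis of lid 2 (along the organiser's y), at the lid's mid width: 79 mm along x from the organiser's centre, 83 mm above the bench.
- lid3 (a joint): Angle (rad) of lid 3, over the compartment at y = +114 mm: 0 shut, 1.9 open stop. It falls shut unless past upright (1.6), then leans open. 72 mm wide, 4 mm thick, 60 g, slight drag. No knob: its front edge, 174 mm from the hinge, overhangs the front wall by 16 mm as a lip, underside 81 mm above the bench, to be lifted from beneath.
- hinge3 (a point): Hinge axis of lid 3 (along the organiser's y), at the lid's mid width: 79 mm along x from the organiser's centre, 83 mm above the bench.
- hook: Fixed hook stand, its front (-x) roughly towards the robot: base 130 x 110 x 12 mm, post 22 x 16 mm, 287 mm tall. Origin: on the bench under the middle of the post's front face. A steel peg of 8 mm diameter leaves that face at its root, 190 mm high, and rises at 45 degrees towards -x; above it two thin bars carry the keeper.
- peg_tip (a point): End of the peg's axis (rounded, 4 mm more beyond), 85 mm along the peg from the root.
- peg_seat (a point): Point on the peg's axis 18 mm from the root, well inside the keeper, where an eye belongs.
- keeper (a joint): Angle (rad) of the keeper, a steel flap 16 x 37 mm, 30 g, hinged at x = -40, z = 276 mm of the hook (32 mm square off the peg's axis), hanging to the peg 55 mm from the root. 0: plumb, shut, cannot swing outwards; grows to 1.35 inwards and up. An eye pushed along the peg towards the post lifts it; once past (eye centre about 25 mm from the root) it falls shut behind by its weight.
- jar: Bystander, leave it in place: preserving jar, 68 mm diameter, 85 mm tall, orange cap. Origin: centre of the underside.
- tipbox: Bystander, leave it in place: white pipette-tip box 85 x 120 x 55 mm. Origin: centre of the underside.
- slidebox: Bystander, leave it in place: small black slide box 85 x 35 x 30 mm. Origin: centre of the underside.

How it is judged:
On the way, in this order (a step that is already met when the one before it is completed fails the run):
1. the lid over the ring key stands open past upright (over 1.58 rad), key still in its compartment (((value of joint lid0 above 1.58 rad and y of ring_key in the frame of organiser between -0.144 and -0.084 m) or (value of joint lid1 above 1.58 rad and y of ring_key in the frame of organiser between -0.068 and -0.008 m) or (value of joint lid2 above 1.58 rad and y of ring_key in the frame of organiser between 0.008 and 0.068 m) or (value of joint lid3 above 1.58 rad and y of ring_key in the frame of organiser between 0.084 and 0.144 m))), for 0.2 s.
2. the ring key is lifted clear of the organiser (origin over 120 mm high) (height (world z) of ring_key above 0.12 m), for 0.1 s.
3. the eye passing along the peg lifts the keeper (over 0.2 rad) (value of joint keeper above 0.2 rad and distance between eye and peg_seat below 0.07 m).
At the end, for the whole second after the job is handed in: Key released, at rest, resting on the hook stand: eye centre within 34 mm of peg_seat, within 13 mm of the hook's middle plane, in front of the post; key origin (grip) under 190 mm high; keeper under 0.12 rad; the other three lids shut (under 0.2 rad) (distance between eye and peg_seat below 0.034 m and y of eye in the frame of hook between -0.013 and 0.013 m and x of eye in the frame of hook below -0.001 m and value of joint keeper below 0.12 rad and height (world z) of ring_key below 0.19 m and linear speed of ring_key below 0.03 m/s and angular speed of ring_key below 0.5 rad/s and contact force between ring_key and hook above 0.1 N and not ((value of joint lid0 above 0.2 rad and y of disc_key in the frame of organiser between -0.144 and -0.084 m) or (value of joint lid0 above 0.2 rad and y of fork_key in the frame of organiser between -0.144 and -0.084 m) or (value of joint lid0 above 0.2 rad and y of tee_key in the frame of organiser between -0.144 and -0.084 m) or (value of joint lid1 above 0.2 rad and y of disc_key in the frame of organiser between -0.068 and -0.008 m) or (value of joint lid1 above 0.2 rad and y of fork_key in the frame of organiser between -0.068 and -0.008 m) or (value of joint lid1 above 0.2 rad and y of tee_key in the frame of organiser between -0.068 and -0.008 m) or (value of joint lid2 above 0.2 rad and y of disc_key in the frame of organiser between 0.008 and 0.068 m) or (value of joint lid2 above 0.2 rad and y of fork_key in the frame of organiser between 0.008 and 0.068 m) or (value of joint lid2 above 0.2 rad and y of tee_key in the frame of organiser between 0.008 and 0.068 m) or (value of joint lid3 above 0.2 rad and y of disc_key in the frame of organiser between 0.084 and 0.144 m) or (value of joint lid3 above 0.2 rad and y of fork_key in the frame of organiser between 0.084 and 0.144 m) or (value of joint lid3 above 0.2 rad and y of tee_key in the frame of organiser between 0.084 and 0.144 m))); the robot touches nothing.
It fails at once if a lid over another tool is raised more than 0.2 rad ((value of joint lid0 above 0.2 rad and y of disc_key in the frame of organiser between -0.144 and -0.084 m) or (value of joint lid0 above 0.2 rad and y of fork_key in the frame of organiser between -0.144 and -0.084 m) or (value of joint lid0 above 0.2 rad and y of tee_key in the frame of organiser between -0.144 and -0.084 m) or (value of joint lid1 above 0.2 rad and y of disc_key in the frame of organiser between -0.068 and -0.008 m) or (value of joint lid1 above 0.2 rad and y of fork_key in the frame of organiser between -0.068 and -0.008 m) or (value of joint lid1 above 0.2 rad and y of tee_key in the frame of organiser between -0.068 and -0.008 m) or (value of joint lid2 above 0.2 rad and y of disc_key in the frame of organiser between 0.008 and 0.068 m) or (value of joint lid2 above 0.2 rad and y of fork_key in the frame of organiser between 0.008 and 0.068 m) or (value of joint lid2 above 0.2 rad and y of tee_key in the frame of organiser between 0.008 and 0.068 m) or (value of joint lid3 above 0.2 rad and y of disc_key in the frame of organiser between 0.084 and 0.144 m) or (value of joint lid3 above 0.2 rad and y of fork_key in the frame of organiser between 0.084 and 0.144 m) or (value of joint lid3 above 0.2 rad and y of tee_key in the frame of organiser between 0.084 and 0.144 m)).
It fails at once if a bystander (jar, tip box, slide box) is pushed more than 30 mm (distance of any of jar, tipbox, slidebox from where it was at the start of the episode above 0.03 m).
It also fails if it takes over 59 s, if anything falls off the work surface, if the arm or the gripper's body presses on something with over 40 N, if the wrist force passes 120 N, or if a joint passes its speed limit or range.

## Working session

There is one attempt and no reset: what is moved stays moved. The work goes in short steps, Python scripts to look and compute and a shell command to move; the robot and the scene stay as the last step left them, time stands still between calls to the robot, and variables do not carry over. Pictures are saved under pics/ and viewed, about 8 in all and at most 12, crops included, and the job is handed in when it is done.

```bash
mkdir -p pics; cat > h.py <<'E'
import numpy as np, cv2
from station import readout, eyes, ticket
def cloud(name):
    c=eyes.calibration(name); im,d=eyes.read_camera(name)
    v,u=np.mgrid[:400,:640]
    P=np.stack([(u-c['cx'])/c['fx']*d,(v-c['cy'])/c['fy']*d,d],-1)
    W=(P-np.array(c['t']))@np.array(c['R'])
    W[d==0]=np.nan
    return im,d,W,c
E
python3 - <<'E'
from h import *
for n in ['scene','side']:
    im,d,W,c=cloud(n); np.savez(n+'.npz',im=im,d=d,W=W)
    cv2.imwrite(f'pics/{n}0.png',im[:,:,::-1]); R=np.array(c['R']);print(n,-R.T@np.array(c['t']),R[2],c['fx'])
o=readout.get_obs();print(o)
E
```

```text
scene [1.07802459 0.25945454 0.86047004] [-0.59695316 -0.23904384 -0.76583613] 383.1756977454968
side [0.10096388 0.68245251 0.8554071 ] [ 0.4547485  -0.61186628 -0.64716572] 409.09745994983706
{'t': 0.1, 'q': array([-0.10809373,  0.47772898,  0.0223614 ,  1.55635477, -0.01150252,
        1.10924598, -0.08307274]), 'joint_vel': array([-0.00052368, -0.00135333,  0.00229799, -0.00237433,  0.00018617,
        0.0006014 ,  0.00074519]), 'joint_torque': array([ 5.69385389e-03, -5.97765398e+01,  1.61440808e+00, -2.81952703e+01,
        1.29656185e-02,  5.02699884e-03, -1.13572563e-05]), 'eef_pos': array([ 6.74481040e-01, -2.50797277e-05,  2.30414608e-01]), 'tool_rot': array([-5.23520684e-04,  7.07098345e-01,  7.07114760e-01, -6.10620950e-04]), 'contact_force': array([0.0426899 , 0.7407932 , 0.24922473]), 'torque': array([-0.01720742, -0.00850176, -0.05468582]), 'gripper_width': 0.9993542379316352}
```

View pics/scene0.png

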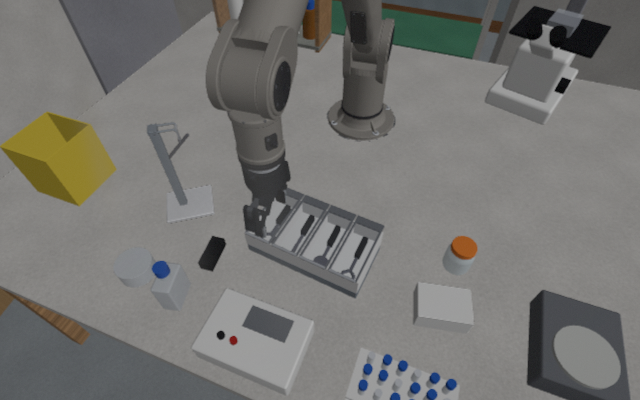

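View pics/side0.png

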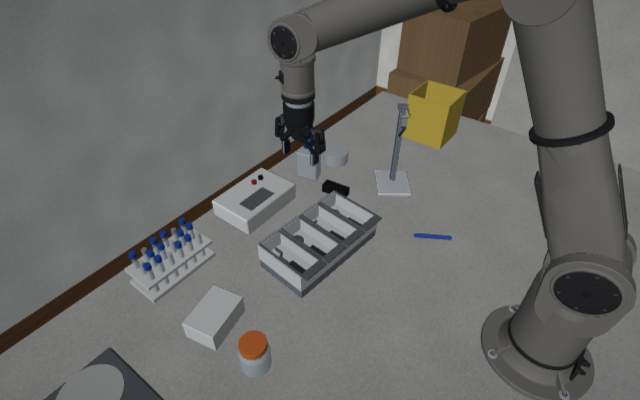

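The scene camera shows the organiser around (315,240), with the hook stand at left: base (190,203), top (155,130). The tools are visible through the lids but need magnifying.

```bash
python3 - <<'E'
from h import *
s=np.load('scene.npz'); im=s['im'];W=s['W']
a=cv2.resize(im[180:300,235:395],None,fx=4.5,fy=4.5,interpolation=cv2.INTER_CUBIC)
cv2.imwrite('pics/crop1.png',a[:,:,::-1])
def rect(W,m,t):
    P=W[m]; print(t,len(P),np.round(P.min(0),3),np.round(P.max(0),3),cv2.minAreaRect(P[:,:2].astype(np.float32)*1000))
for n in ['scene','side']:
    s=np.load(n+'.npz'); W=s['W'];z=W[...,2]
    v,u=np.mgrid[:400,:640]
    box=((u>235)&(u<395)&(v>180)&(v<300)) if n=='scene' else ((u>250)&(u<385)&(v>180)&(v<300))
    rect(W,box&(z>0.076)&(z<0.09)&(W[...,0]<0.8),n+' organ top')
    box=((u>140)&(u<220)&(v>110)&(v<225)) if n=='scene' else ((u>370)&(u<415)&(v>95)&(v<200))
    rect(W,box&(z>0.008)&(z<0.016),n+' hook base')
    rect(W,box&(z>0.05)&(z<0.4),n+' hook up')
    rect(W,box&(z>0.278)&(z<0.295),n+' post top')
E
```

```text
scene organ top 6583 [ 0.461 -0.11   0.076] [0.668 0.21  0.09 ] ((564.3425903320312, 50.14823913574219), (308.7955627441406, 181.34469604492188), 83.97209930419922)
scene hook base 1195 [ 0.48  -0.421  0.008] [ 0.64  -0.257  0.016] ((558.5750732421875, -339.9929504394531), (113.38426971435547, 129.31105041503906), 35.76056671142578)
scene hook up 1007 [ 0.527 -0.369  0.05 ] [ 0.587 -0.292  0.29 ] ((550.78662109375, -327.86376953125), (32.554588317871094, 85.22932434082031), 36.27229309082031)
scene post top 206 [ 0.527 -0.369  0.278] [ 0.587 -0.303  0.29 ] ((556.9690551757812, -336.2886047363281), (32.554588317871094, 64.32954406738281), 36.27229309082031)
side organ top 5470 [ 0.461 -0.109  0.076] [0.665 0.209 0.09 ] ((564.8663940429688, 50.08735656738281), (308.1628723144531, 181.45672607421875), 84.13582611083984)
side hook base 750 [ 0.478 -0.648  0.008] [ 0.679 -0.259  0.016] ((610.8844604492188, -456.8834228515625), (127.8261947631836, 398.6546630859375), 25.339603424072266)
side hook up 732 [ 0.522 -0.649  0.05 ] [ 0.683 -0.294  0.29 ] ((600.3060302734375, -472.126953125), (41.89194107055664, 385.3646240234375), 18.896257400512695)
side post top 96 [ 0.528 -0.372  0.278] [ 0.581 -0.308  0.29 ] ((553.972900390625, -338.3641357421875), (29.94399070739746, 63.75026321411133), 36.84823226928711)
```

View pics/crop1.png

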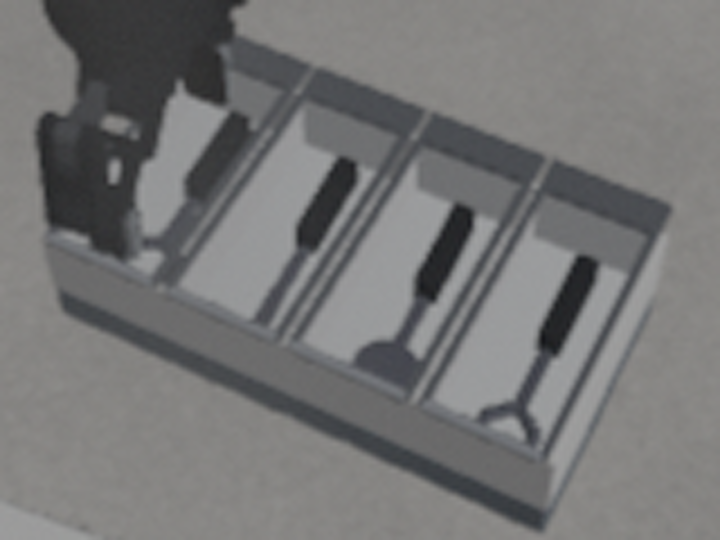

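```bash
python3 - <<'E'
from h import *
im,d,W,c=cloud('wrist'); R=np.array(c['R']);print(-R.T@np.array(c['t']),R)
cv2.imwrite('pics/w0.png',im[:,:,::-1])
E
```

```text
[0.67361658 0.08253369 0.37311191] [[ 0.99999589  0.00102843 -0.00267708]
 [ 0.00182142 -0.94879659  0.31588243]
 [-0.00221514 -0.31588601 -0.94879456]]
```

View pics/w0.png

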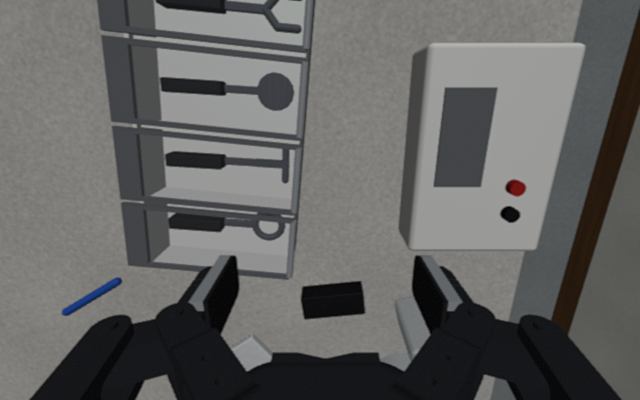

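The wrist view settles it: the ring eye is at about (268,226) in the bottom compartment, which is lid 0. The tee is in 1, the disc in 2 and the fork in 3. I'll shut the fingers and go in front of lid 0's lip.

```bash
python3 -m crank '[{"jaw":0,"x":-9,"y":-40},{"jaw":0,"x":-9,"y":-40},{"jaw":0,"x":-9,"y":-40},{"jaw":0,"x":-9,"y":-40},{"jaw":0,"x":-9,"y":-40},{"jaw":0,"x":-7,"y":-27},{"jaw":0}]'; python3 -m crank '[{"jaw":0,"az":9.6},{"jaw":0,"az":9.6},{"jaw":0,"az":9.6},{"jaw":0,"az":9.6},{"jaw":0,"az":9.6},{"jaw":0,"az":9.6},{"jaw":0,"az":9.6},{"jaw":0,"az":9.6},{"jaw":0,"az":9.6},{"jaw":0,"az":9.6},{"jaw":0}]'
python3 -m crank '[{"jaw":0,"ay":10},{"jaw":0,"ay":10},{"jaw":0,"ay":10},{"jaw":0}]'
cat >> h.py <<'E'
from scipy.spatial.transform import Rotation as Ro
O=np.array([.569,.0496,0]);RO=Ro.from_euler('z',-6,degrees=True).as_matrix()
def rep(fr=None):
    o=readout.get_obs(); R=Ro.from_quat(np.roll(o['tool_rot'],-1)).as_matrix()
    print('t',round(o['t'],2),'p',np.round(o['eef_pos']*1e3,1),'org',np.round(RO.T@(o['eef_pos']-O)*1e3,1),'q',np.round(o['q'],2),'F',np.round(o['contact_force'],1),'w',round(o['gripper_width'],3))
    print('tool xyz cols in org frame\n',np.round(RO.T@R,3)); return o,R
E
python3 -c "
from h import *
rep()"
```

```text
t 0.15 p [674.5  -0.  230.5] org [110.1 -38.3 230.5] q [-0.11  0.48  0.02  1.56 -0.01  1.11 -0.08] F [-0.4  1.3  0.1] w 0.999
tool xyz cols in org frame
 [[-0.105  0.995 -0.001]
 [ 0.995  0.105 -0.   ]
 [-0.    -0.001 -1.   ]]schema error: expected keys jaw, x, y, z, ax, ay, az
schema error: expected keys jaw, x, y, z, ax, ay, az
schema error: expected keys jaw, x, y, z, ax, ay, az
```

```bash
python3 -m crank '[{"jaw":0,"x":-9,"y":-40,"z":0,"ax":0,"ay":0,"az":0},{"jaw":0,"x":-9,"y":-40,"z":0,"ax":0,"ay":0,"az":0},{"jaw":0,"x":-9,"y":-40,"z":0,"ax":0,"ay":0,"az":0},{"jaw":0,"x":-9,"y":-40,"z":0,"ax":0,"ay":0,"az":0},{"jaw":0,"x":-9,"y":-40,"z":0,"ax":0,"ay":0,"az":0},{"jaw":0,"x":-7,"y":-27,"z":0,"ax":0,"ay":0,"az":0},{"jaw":0,"x":0,"y":0,"z":0,"ax":0,"ay":0,"az":0}]'
python3 -m crank '[{"jaw":0,"x":0,"y":0,"z":0,"ax":0,"ay":0,"az":9.6},{"jaw":0,"x":0,"y":0,"z":0,"ax":0,"ay":0,"az":9.6},{"jaw":0,"x":0,"y":0,"z":0,"ax":0,"ay":0,"az":9.6},{"jaw":0,"x":0,"y":0,"z":0,"ax":0,"ay":0,"az":9.6},{"jaw":0,"x":0,"y":0,"z":0,"ax":0,"ay":0,"az":9.6},{"jaw":0,"x":0,"y":0,"z":0,"ax":0,"ay":0,"az":9.6},{"jaw":0,"x":0,"y":0,"z":0,"ax":0,"ay":0,"az":9.6},{"jaw":0,"x":0,"y":0,"z":0,"ax":0,"ay":0,"az":9.6},{"jaw":0,"x":0,"y":0,"z":0,"ax":0,"ay":0,"az":9.6},{"jaw":0,"x":0,"y":0,"z":0,"ax":0,"ay":0,"az":9.6},{"jaw":0,"x":0,"y":0,"z":0,"ax":0,"ay":0,"az":0}]'
python3 -m crank '[{"jaw":0,"x":0,"y":0,"z":0,"ax":0,"ay":10,"az":0},{"jaw":0,"x":0,"y":0,"z":0,"ax":0,"ay":10,"az":0},{"jaw":0,"x":0,"y":0,"z":0,"ax":0,"ay":10,"az":0},{"jaw":0,"x":0,"y":0,"z":0,"ax":0,"ay":0,"az":0}]'
python3 -c "
from h import *
rep()"
```

```text
t: 1.02
eef_pos: [0.4462, -0.0527, 0.2312]
tool_rot: [-0.0, 0.708, 0.707, -0.0]
contact_force: [0.3, 0.3, 0.4]
gripper_width: 0.0
t: 2.4
eef_pos: [0.4489, -0.0516, 0.2313]
tool_rot: [0.0, 0.999, -0.051, 0.0]
contact_force: [-0.1, -0.3, 0.2]
gripper_width: 0.003
t: 2.9
eef_pos: [0.4479, -0.0517, 0.2322]
tool_rot: [0.014, 0.965, -0.049, 0.259]
contact_force: [-0.5, 0.6, 0.7]
gripper_width: 0.002
t 2.9 p [447.9 -51.7 232.2] org [-109.8 -113.4  232.2] q [-0.13 -0.15  0.03  2.43  0.3   0.36 -2.03] F [-0.5  0.6  0.7] w 0.002
tool xyz cols in org frame
 [[ 0.865  0.004  0.501]
 [ 0.004 -1.     0.   ]
 [ 0.501  0.002 -0.865]]
```

```bash
python3 -m crank '[{"jaw":0,"x":-15,"y":0,"z":26,"ax":0,"ay":0,"az":0},{"jaw":0,"x":-15,"y":0,"z":26,"ax":0,"ay":0,"az":0},{"jaw":0,"x":-15,"y":0,"z":26,"ax":0,"ay":0,"az":0},{"jaw":0,"x":-15,"y":0,"z":26,"ax":0,"ay":0,"az":0},{"jaw":0,"x":-15,"y":0,"z":26,"ax":0,"ay":0,"az":0},{"jaw":0,"x":-15,"y":0,"z":26,"ax":0,"ay":0,"az":0},{"jaw":0,"x":0,"y":0,"z":0,"ax":0,"ay":0,"az":0}]'
python3 -c "
from h import *
rep()"
```

```text
t: 3.78
eef_pos: [0.423, -0.0697, 0.1242]
tool_rot: [0.051, 0.98, -0.036, 0.187]
contact_force: [0.0, -0.4, -0.3]
gripper_width: 0.0
t 3.77 p [423.  -69.7 124.2] org [-132.7 -133.9  124.2] q [ 1.08  0.3  -1.26  2.43  1.11  0.49 -2.73] F [ 0.  -0.4 -0.3] w 0.0
tool xyz cols in org frame
 [[ 0.928  0.014  0.373]
 [ 0.045 -0.996 -0.075]
 [ 0.371  0.087 -0.925]]
```

```bash
python3 -m crank '[{"jaw":0,"x":0,"y":0,"z":-25,"ax":0,"ay":0,"az":0},{"jaw":0,"x":0,"y":0,"z":-25,"ax":0,"ay":0,"az":0},{"jaw":0,"x":0,"y":0,"z":-25,"ax":0,"ay":0,"az":0},{"jaw":0,"x":0,"y":0,"z":-25,"ax":0,"ay":0,"az":0},{"jaw":0,"x":0,"y":0,"z":0,"ax":0,"ay":0,"az":0}]'
python3 - <<'E'
from h import *
rep()
s=np.load('scene.npz'); W=s['W'];z=W[...,2];v,u=np.mgrid[:400,:640]
b=(u>140)&(u<225)&(v>110)&(v<225)
P=W[b&(z>.008)&(z<.016)]; r=cv2.minAreaRect(P[:,:2].astype(np.float32)*1000);print('base',r,cv2.boxPoints(r))
for lo,hi in [(.03,.17),(.195,.215),(.215,.235),(.235,.255),(.255,.27),(.27,.28),(.28,.295)]:
    P=W[b&(z>lo)&(z<hi)]; r=cv2.minAreaRect(P[:,:2].astype(np.float32)*1000)
    print(lo,len(P),np.round(np.median(P,0)*1e3),np.round(r[0]),np.round(r[1]),round(r[2],1))
E
```

```text
t: 4.4
eef_pos: [0.3894, -0.0677, 0.1859]
tool_rot: [0.063, 0.982, -0.037, 0.173]
contact_force: [0.1, 0.9, -0.7]
gripper_width: -0.002
t 4.4 p [389.4 -67.7 185.9] org [-166.3 -135.4  185.9] q [ 1.28 -0.12 -1.26  2.41  0.07  0.42 -1.71] F [ 0.1  0.9 -0.7] w -0.002
tool xyz cols in org frame
 [[ 0.937  0.009  0.348]
 [ 0.047 -0.994 -0.101]
 [ 0.345  0.111 -0.932]]
base ((558.5750732421875, -339.9929504394531), (113.38426971435547, 129.31105041503906), 35.76056671142578) [[ 474.78665 -320.65802]
 [ 550.35596 -425.5896 ]
 [ 642.3635  -359.32788]
 [ 566.7942  -254.3963 ]]
0.03 360 [ 573. -348.  105.] [ 571. -348.] [16. 26.] 64.0
0.195 97 [ 569. -343.  205.] [ 561. -341.] [16. 49.] 43.0
0.215 105 [ 570. -344.  225.] [ 556. -335.] [15. 67.] 41.8
0.235 122 [ 568. -343.  246.] [ 551. -328.] [18. 84.] 36.3
0.255 64 [ 572. -346.  262.] [ 553. -326.] [15. 84.] 41.0
0.27 38 [ 560. -339.  278.] [ 557. -335.] [27. 64.] 37.9
0.28 187 [ 564. -345.  286.] [ 557. -336.] [33. 64.] 36.3
```

```bash
cat >> h.py <<'E'
def to(pt,Rt,frame='org'):
    o,R=rep(); 
    if frame=='org': pt=O+RO@np.array(pt)/1e3; Rt=RO@Rt
    print('shift tool mm',np.round(R.T@(pt-o['eef_pos'])*1e3,1),'after turn:',np.round(Rt.T@(pt-o['eef_pos'])*1e3,1),'rotvec deg',np.round(np.degrees(Ro.from_matrix(R.T@Rt).as_rotvec()),2))
def Rside(a):
    s,c=np.sin(np.radians(a)),np.cos(np.radians(a)); return np.array([[0,1,0],[c,0,s],[s,0,-c]])
E
python3 -c "
from h import *
to([-50,-150,230],Rside(0))"
```

```text
t 4.4 p [389.4 -67.7 185.9] org [-166.3 -135.4  185.9] q [ 1.28 -0.12 -1.26  2.41  0.07  0.42 -1.71] F [ 0.1  0.9 -0.7] w -0.002
tool xyz cols in org frame
 [[ 0.937  0.009  0.348]
 [ 0.047 -0.994 -0.101]
 [ 0.345  0.111 -0.932]]
shift tool mm [123.6  20.4   0.9] after turn: [-14.6 116.3 -44.1] rotvec deg [ 20.73 -11.06 -87.24]
```

```bash
python3 -m crank '[{"jaw":0,"x":31,"y":5,"z":0,"ax":0,"ay":0,"az":0},{"jaw":0,"x":31,"y":5,"z":0,"ax":0,"ay":0,"az":0},{"jaw":0,"x":31,"y":5,"z":0,"ax":0,"ay":0,"az":0},{"jaw":0,"x":31,"y":5,"z":0,"ax":0,"ay":0,"az":0},{"jaw":0,"x":0,"y":0,"z":0,"ax":0,"ay":0,"az":0}]'
python3 -m crank '[{"jaw":0,"x":0,"y":0,"z":0,"ax":2.3,"ay":-1.23,"az":-9.7},{"jaw":0,"x":0,"y":0,"z":0,"ax":2.3,"ay":-1.23,"az":-9.7},{"jaw":0,"x":0,"y":0,"z":0,"ax":2.3,"ay":-1.23,"az":-9.7},{"jaw":0,"x":0,"y":0,"z":0,"ax":2.3,"ay":-1.23,"az":-9.7},{"jaw":0,"x":0,"y":0,"z":0,"ax":2.3,"ay":-1.23,"az":-9.7},{"jaw":0,"x":0,"y":0,"z":0,"ax":2.3,"ay":-1.23,"az":-9.7},{"jaw":0,"x":0,"y":0,"z":0,"ax":2.3,"ay":-1.23,"az":-9.7},{"jaw":0,"x":0,"y":0,"z":0,"ax":2.3,"ay":-1.23,"az":-9.7},{"jaw":0,"x":0,"y":0,"z":0,"ax":2.3,"ay":-1.23,"az":-9.7},{"jaw":0,"x":0,"y":0,"z":0,"ax":0,"ay":0,"az":0}]'
python3 -c "
from h import *
to([-50,-150,230],Rside(30))"
```

```text
t: 5.03
eef_pos: [0.5052, -0.093, 0.2281]
tool_rot: [0.059, 0.983, -0.037, 0.172]
contact_force: [-0.3, 0.0, -0.6]
gripper_width: 0.001
t: 6.28
eef_pos: [0.5024, -0.0925, 0.2265]
tool_rot: [-0.004, 0.743, 0.67, -0.0]
contact_force: [0.2, -0.6, -0.1]
gripper_width: 0.002
t 6.28 p [502.4 -92.5 226.5] org [ -51.4 -148.2  226.5] q [ 1.09  0.58 -1.38  1.88  0.61  1.21 -0.6 ] F [ 0.2 -0.6 -0.1] w 0.002
tool xyz cols in org frame
 [[-0.002  1.    -0.007]
 [ 1.     0.002  0.005]
 [ 0.005 -0.007 -1.   ]]
shift tool mm [-1.7  1.4 -3.5] after turn: [ 0.2  1.4 -3.9] rotvec deg [-0.4  29.72 -0.  ]
```

```bash
python3 -m crank '[{"jaw":0,"x":0,"y":0,"z":0,"ax":0,"ay":10,"az":0},{"jaw":0,"x":0,"y":0,"z":0,"ax":0,"ay":10,"az":0},{"jaw":0,"x":0,"y":0,"z":0,"ax":0,"ay":10,"az":0},{"jaw":0,"x":0,"y":0,"z":0,"ax":0,"ay":0,"az":0}]'
python3 - <<'E'
from h import *
to([-95,-190,120],Rside(30))
im,d,W,c=cloud('scene'); cv2.imwrite('pics/s1.png',im[:,:,::-1])
E
```

```text
t: 6.78
eef_pos: [0.5014, -0.0969, 0.2246]
tool_rot: [-0.178, 0.721, 0.642, 0.192]
contact_force: [-0.4, -0.0, -0.0]
gripper_width: 0.001
t 6.78 p [501.4 -96.9 224.6] org [ -51.9 -152.8  224.6] q [ 1.33  0.75 -1.37  1.85  0.23  1.09 -0.18] F [-0.4 -0.  -0. ] w 0.001
tool xyz cols in org frame
 [[ 0.013  1.    -0.006]
 [ 0.863 -0.009  0.505]
 [ 0.505 -0.012 -0.863]]
shift tool mm [-85.6 -41.5  71.7] after turn: [-84.6 -43.1  72. ] rotvec deg [-0.32 -0.35 -0.76]
```

View pics/s1.png

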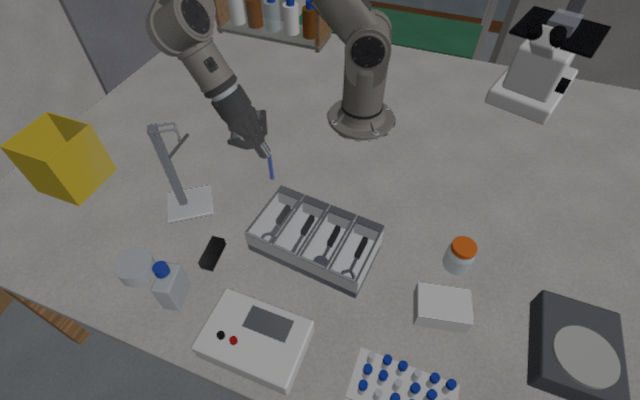

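```bash
python3 -m crank '[{"jaw":0,"x":-19,"y":-11,"z":19,"ax":0,"ay":0,"az":0},{"jaw":0,"x":-19,"y":-11,"z":19,"ax":0,"ay":0,"az":0},{"jaw":0,"x":-19,"y":-11,"z":19,"ax":0,"ay":0,"az":0},{"jaw":0,"x":-19,"y":-11,"z":20,"ax":0,"ay":0,"az":0},{"jaw":0,"x":0,"y":0,"z":0,"ax":0,"ay":0,"az":0}]'
python3 - <<'E'
from h import *
to([-97,-172,41],Rside(30))
E
```

```text
t: 7.45
eef_pos: [0.4534, -0.1142, 0.1219]
tool_rot: [-0.178, 0.717, 0.646, 0.19]
contact_force: [-0.0, 0.5, 1.0]
gripper_width: 0.004
t 7.45 p [ 453.4 -114.2  121.9] org [ -97.9 -175.   121.9] q [ 1.36  0.84 -1.28  1.99  0.34  0.93 -0.13] F [-0.   0.5  1. ] w 0.004
tool xyz cols in org frame
 [[ 0.003  1.    -0.01 ]
 [ 0.864  0.003  0.503]
 [ 0.503 -0.01  -0.864]]
shift tool mm [-38.1   1.7  71.4] after turn: [-37.8   0.9  71.6] rotvec deg [-0.57 -0.18 -0.14]
```

```bash
python3 -m crank '[{"jaw":0,"x":-13,"y":0.5,"z":24,"ax":0,"ay":0,"az":0},{"jaw":0,"x":-13,"y":0.5,"z":24,"ax":0,"ay":0,"az":0},{"jaw":0,"x":-12,"y":0,"z":23,"ax":0,"ay":0,"az":0},{"jaw":0,"x":0,"y":0,"z":0,"ax":0,"ay":0,"az":0},{"jaw":0,"x":8,"y":0,"z":5,"ax":0,"ay":0,"az":0},{"jaw":0,"x":8,"y":0,"z":5,"ax":0,"ay":0,"az":0},{"jaw":0,"x":8,"y":0,"z":5,"ax":0,"ay":0,"az":0},{"jaw":0,"x":0,"y":0,"z":0,"ax":0,"ay":0,"az":0}]'
python3 - <<'E'
from h import *
to([-97,-142,41],Rside(30))
im,d,W,c=cloud('side'); cv2.imwrite('pics/s2.png',cv2.resize(im[150:310,240:440],None,fx=3.5,fy=3.5,interpolation=cv2.INTER_CUBIC)[:,:,::-1])
E
```

```text
t: 8.45
eef_pos: [0.4586, -0.0831, 0.0417]
tool_rot: [-0.177, 0.717, 0.647, 0.192]
contact_force: [-0.7, 0.5, -1.4]
gripper_width: 0.002
t 8.45 p [458.6 -83.1  41.7] org [ -96.  -143.6   41.7] q [ 1.24  0.92 -1.16  2.05  0.44  0.76 -0.19] F [-0.7  0.5 -1.4] w 0.002
tool xyz cols in org frame
 [[-0.     1.    -0.008]
 [ 0.864  0.004  0.504]
 [ 0.504 -0.006 -0.864]]
shift tool mm [ 1.  -1.   1.4] after turn: [ 1.  -1.   1.4] rotvec deg [-0.43 -0.27  0.01]
```

View pics/s2.png

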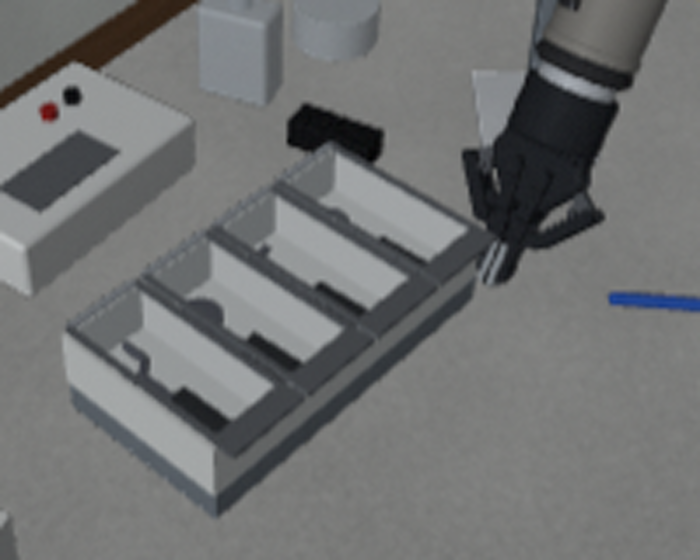

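```bash
python3 -m crank '[{"jaw":0,"x":5,"y":1,"z":-7,"ax":0,"ay":0,"az":0},{"jaw":0,"x":5,"y":1,"z":-7,"ax":0,"ay":0,"az":0},{"jaw":0,"x":5,"y":1,"z":-8,"ax":0,"ay":0,"az":0},{"jaw":0,"x":6,"y":1,"z":-8,"ax":0,"ay":0,"az":0},{"jaw":0,"x":6,"y":1,"z":-8,"ax":0,"ay":0,"az":0},{"jaw":0,"x":6,"y":1,"z":-8,"ax":0,"ay":0,"az":0},{"jaw":0,"x":0,"y":0,"z":0,"ax":0,"ay":0,"az":0}]'
python3 - <<'E'
from h import *
rep()
im,d,W,c=cloud('side'); cv2.imwrite('pics/s3.png',cv2.resize(im[150:310,240:440],None,fx=3.5,fy=3.5,interpolation=cv2.INTER_CUBIC)[:,:,::-1])
E
```

```text
t: 9.38
eef_pos: [0.4676, -0.0829, 0.0983]
tool_rot: [-0.175, 0.719, 0.645, 0.192]
contact_force: [1.9, -10.3, -1.0]
gripper_width: -0.001
t 9.38 p [467.6 -82.9  98.3] org [ -87.  -142.3   98.3] q [ 1.28  0.86 -1.24  2.02  0.37  0.85 -0.19] F [  1.9 -10.3  -1. ] w -0.001
tool xyz cols in org frame
 [[ 0.003  1.    -0.002]
 [ 0.865 -0.002  0.501]
 [ 0.501 -0.003 -0.865]]
```

View pics/s3.png

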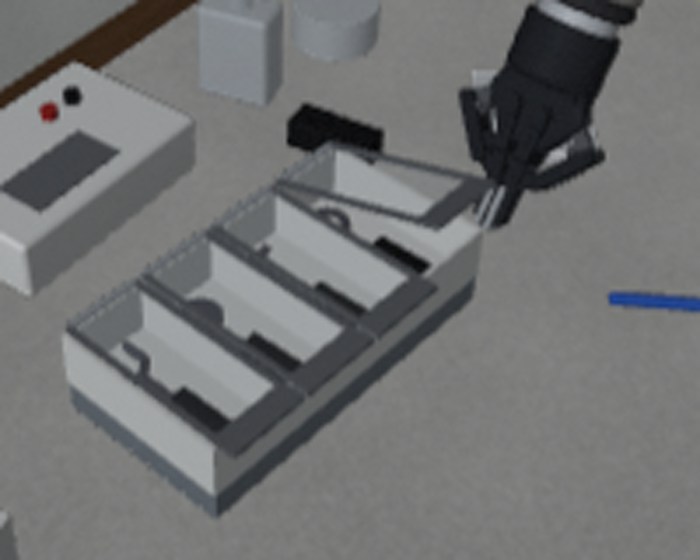

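```bash
python3 -m crank '[{"jaw":0,"x":5.3,"y":2.5,"z":-9,"ax":0,"ay":0,"az":0},{"jaw":0,"x":5.3,"y":2.5,"z":-9,"ax":0,"ay":0,"az":0},{"jaw":0,"x":5.3,"y":2.5,"z":-9,"ax":0,"ay":0,"az":0},{"jaw":0,"x":5.3,"y":2.5,"z":-9,"ax":0,"ay":0,"az":0},{"jaw":0,"x":4.8,"y":6.3,"z":-8.2,"ax":0,"ay":0,"az":0},{"jaw":0,"x":4.8,"y":6.3,"z":-8.2,"ax":0,"ay":0,"az":0},{"jaw":0,"x":4.8,"y":6.3,"z":-8.2,"ax":0,"ay":0,"az":0},{"jaw":0,"x":4.8,"y":6.3,"z":-8.2,"ax":0,"ay":0,"az":0},{"jaw":0,"x":0,"y":0,"z":0,"ax":0,"ay":0,"az":0}]'
python3 - <<'E'
from h import *
to([-18,-140,207],Rside(30))
im,d,W,c=cloud('side'); 
X=(W-O)@RO*1e3; m=(abs(X[...,1]+95)<10)&(X[...,2]>95)&(X[...,2]<350)&(X[...,0]>-100)&(X[...,0]<100)
P=X[m]; print(len(P), 'lid angle est',np.degrees(np.median(np.arctan2(P[:,2]-83,79-P[:,0]))) if len(P) else None)
E
```

```text
t: 10.55
eef_pos: [0.5018, -0.0825, 0.1781]
tool_rot: [-0.177, 0.717, 0.646, 0.192]
contact_force: [-0.6, 0.5, -0.1]
gripper_width: -0.003
t 10.55 p [501.8 -82.5 178.1] org [ -53.  -138.4  178.1] q [ 1.28  0.79 -1.32  1.9   0.28  1.   -0.19] F [-0.6  0.5 -0.1] w -0.003
tool xyz cols in org frame
 [[ 0.     1.    -0.006]
 [ 0.863  0.003  0.504]
 [ 0.504 -0.006 -0.863]]
shift tool mm [ 13.2  34.9 -26. ] after turn: [ 13.1  35.  -25.8] rotvec deg [-0.36 -0.3  -0.02]
42 lid angle est 48.61986124281527
```

```bash
python3 -m crank '[{"jaw":0,"x":3.6,"y":8.5,"z":-6.3,"ax":0,"ay":0,"az":0},{"jaw":0,"x":3.6,"y":8.5,"z":-6.3,"ax":0,"ay":0,"az":0},{"jaw":0,"x":3.6,"y":8.5,"z":-6.3,"ax":0,"ay":0,"az":0},{"jaw":0,"x":3.6,"y":8.5,"z":-6.3,"ax":0,"ay":0,"az":0},{"jaw":0,"x":2,"y":10,"z":-3.5,"ax":0,"ay":0,"az":0},{"jaw":0,"x":2,"y":10,"z":-3.5,"ax":0,"ay":0,"az":0},{"jaw":0,"x":2,"y":10,"z":-3.5,"ax":0,"ay":0,"az":0},{"jaw":0,"x":2,"y":10,"z":-3.5,"ax":0,"ay":0,"az":0},{"jaw":0,"x":0,"y":0,"z":0,"ax":0,"ay":0,"az":0}]'
python3 -m crank '[{"jaw":0,"x":0.6,"y":10,"z":-1,"ax":0,"ay":0,"az":0},{"jaw":0,"x":0.6,"y":10,"z":-1,"ax":0,"ay":0,"az":0},{"jaw":0,"x":0.6,"y":10,"z":-1,"ax":0,"ay":0,"az":0},{"jaw":0,"x":0.6,"y":10,"z":-1,"ax":0,"ay":0,"az":0},{"jaw":0,"x":-0.6,"y":9,"z":1,"ax":0,"ay":0,"az":0},{"jaw":0,"x":-0.6,"y":9,"z":1,"ax":0,"ay":0,"az":0},{"jaw":0,"x":-0.6,"y":9,"z":1,"ax":0,"ay":0,"az":0},{"jaw":0,"x":0,"y":0,"z":0,"ax":0,"ay":0,"az":0}]'
python3 - <<'E'
from h import *
to([60,-220,240],Rside(0))
im,d,W,c=cloud('side'); 
X=(W-O)@RO*1e3; m=(abs(X[...,1]+100)<14)&(X[...,2]>110)&(X[...,2]<350)&(X[...,0]>-100)&(X[...,0]<160)
P=X[m]; print(len(P), 'lid angle est',np.degrees(np.median(np.arctan2(P[:,2]-83,79-P[:,0]))) if len(P) else None)
cv2.imwrite('pics/s4.png',cv2.resize(im[60:310,240:440],None,fx=2.4,fy=2.4,interpolation=cv2.INTER_CUBIC)[:,:,::-1])
E
```

```text
t: 11.72
eef_pos: [0.5758, -0.0908, 0.2222]
tool_rot: [-0.177, 0.717, 0.646, 0.192]
contact_force: [0.4, 0.7, 0.2]
gripper_width: 0.001
t: 12.72
eef_pos: [0.642, -0.0976, 0.2223]
tool_rot: [-0.178, 0.717, 0.646, 0.192]
contact_force: [-0.0, -0.7, -0.4]
gripper_width: 0.004
t 12.72 p [642.  -97.6 222.3] org [  88.  -138.8  222.3] q [ 1.03  0.87 -1.23  1.54  0.3   1.18 -0.23] F [-0.  -0.7 -0.4] w 0.004
tool xyz cols in org frame
 [[ 0.001  1.    -0.007]
 [ 0.863  0.002  0.505]
 [ 0.505 -0.007 -0.863]]
shift tool mm [-61.2 -28.3 -56.1] after turn: [-81.2 -28.  -17.7] rotvec deg [-4.300e-01 -3.031e+01  3.000e-02]
364 lid angle est 106.4658810930734
```

View pics/s4.png

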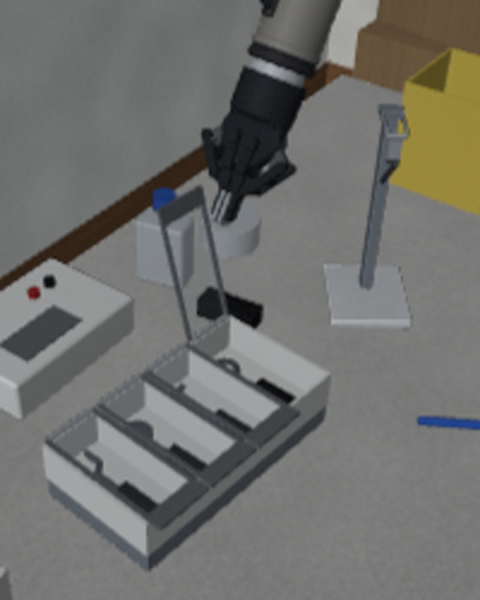

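Lid 0 leans open at about 106°, and the others are shut. Next I measure the key grip from the side camera.

```bash
python3 - <<'E'
from h import *
Rg=np.array([[-1,0,0],[0,1,0],[0,0,-1.]])
for n in ['side','scene']:
    im,d,W,c=cloud(n); X=(W-O)@RO*1e3
    m=(abs(X[...,1]+114)<34)&(abs(X[...,0])<74)&(X[...,2]>47)&(X[...,2]<60)&(im.max(-1)<60)
    P=X[m]; print(n,len(P))
    if len(P)>5: print(P.min(0).round(),P.max(0).round(),cv2.minAreaRect(P[:,:2].astype(np.float32)), np.median(P[:,2]))
    m=(abs(X[...,1])<200)&(abs(X[...,0])<110)&(X[...,2]>78)&(X[...,2]<88); m&=X[...,1]>-70
    print(cv2.minAreaRect(X[m][:,:2].astype(np.float32)))
to([-30,-200,240],Rg)
E
```

```text
side 50
[ -55. -116.   48.] [  -7. -104.   58.] ((-31.046213150024414, -109.71458435058594), (48.130104064941406, 12.308771133422852), 1.6212519407272339) 54.37618053844005
((-4.9627532958984375, 41.60015106201172), (180.0215301513672, 222.91598510742188), 0.14151892066001892)
scene 99
[ -61. -116.   47.] [  -2. -103.   58.] ((-31.440622329711914, -109.20882415771484), (58.71767044067383, 12.61725902557373), 1.7682785987854004) 53.60427547064348
((-4.834991455078125, 42.06476593017578), (180.59585571289062, 224.37396240234375), 0.18692557513713837)
t 12.88 p [641.3 -97.7 222.5] org [  87.3 -139.   222.5] q [ 1.03  0.87 -1.23  1.54  0.3   1.18 -0.23] F [-0.2 -0.5 -0. ] w -0.002
tool xyz cols in org frame
 [[ 0.001  1.    -0.007]
 [ 0.864  0.003  0.504]
 [ 0.504 -0.007 -0.864]]
shift tool mm [ -44.  -117.6  -45. ] after turn: [117.3 -61.  -17.5] rotvec deg [ 23.39 -24.07 -87.67]
```

```bash
python3 -m crank '[{"jaw":0,"x":2,"y":-20,"z":-8,"ax":0,"ay":0,"az":0},{"jaw":0,"x":2,"y":-33,"z":-8,"ax":0,"ay":0,"az":0},{"jaw":0,"x":2,"y":-33,"z":-8,"ax":0,"ay":0,"az":0},{"jaw":0,"x":0,"y":-32,"z":-8,"ax":0,"ay":0,"az":0},{"jaw":0,"x":0,"y":0,"z":0,"ax":0,"ay":0,"az":0}]'
python3 -m crank '[{"jaw":26,"x":0,"y":0,"z":0,"ax":2.6,"ay":-2.67,"az":-9.74},{"jaw":26,"x":0,"y":0,"z":0,"ax":2.6,"ay":-2.67,"az":-9.74},{"jaw":26,"x":0,"y":0,"z":0,"ax":2.6,"ay":-2.67,"az":-9.74},{"jaw":26,"x":0,"y":0,"z":0,"ax":2.6,"ay":-2.67,"az":-9.74},{"jaw":26,"x":0,"y":0,"z":0,"ax":2.6,"ay":-2.67,"az":-9.74},{"jaw":26,"x":0,"y":0,"z":0,"ax":2.6,"ay":-2.67,"az":-9.74},{"jaw":26,"x":0,"y":0,"z":0,"ax":2.6,"ay":-2.67,"az":-9.74},{"jaw":26,"x":0,"y":0,"z":0,"ax":2.6,"ay":-2.67,"az":-9.74},{"jaw":26,"x":0,"y":0,"z":0,"ax":2.6,"ay":-2.67,"az":-9.74},{"jaw":26,"x":0,"y":0,"z":0,"ax":0,"ay":0,"az":0}]'
python3 - <<'E'
from h import *
Rg=np.array([[-1,0,0],[0,1,0],[0,0,-1.]])
to([-31,-109.5,110],Rg)
E
```

```text
t: 13.5
eef_pos: [0.5215, -0.0972, 0.254]
tool_rot: [-0.177, 0.718, 0.646, 0.191]
contact_force: [-0.1, -0.9, -0.2]
gripper_width: -0.004
t: 14.75
eef_pos: [0.5233, -0.0953, 0.2544]
tool_rot: [0.0, 0.052, 0.999, -0.0]
contact_force: [0.0, 0.0, -0.0]
gripper_width: 0.259
t 14.75 p [523.3 -95.3 254.4] org [ -30.3 -148.9  254.4] q [ 1.08  0.59 -1.39  1.81  0.61  1.27  0.98] F [ 0.  0. -0.] w 0.259
tool xyz cols in org frame
 [[-1.    -0.001  0.   ]
 [-0.001  1.    -0.   ]
 [-0.    -0.    -1.   ]]
shift tool mm [  0.7  39.4 144.4] after turn: [  0.7  39.4 144.4] rotvec deg [-0.01  0.01  0.04]
```

```bash
python3 -m crank '[{"jaw":26,"x":0,"y":20,"z":0,"ax":0,"ay":0,"az":0},{"jaw":26,"x":0.7,"y":19.4,"z":29,"ax":0,"ay":0,"az":0},{"jaw":26,"x":0,"y":0,"z":39,"ax":0,"ay":0,"az":0},{"jaw":26,"x":0,"y":0,"z":39,"ax":0,"ay":0,"az":0},{"jaw":26,"x":0,"y":0,"z":37,"ax":0,"ay":0,"az":0},{"jaw":26,"x":0,"y":0,"z":0,"ax":0,"ay":0,"az":0}]'
python3 - <<'E'
from h import *
Rg=np.array([[-1,0,0],[0,1,0],[0,0,-1.]])
im,d,W,c=cloud('wrist'); X=(W-O)@RO*1e3
m=(abs(X[...,1]+114)<34)&(abs(X[...,0])<74)&(X[...,2]>47)&(X[...,2]<59)&(im.max(-1)<60)
P=X[m]; print(len(P),cv2.minAreaRect(P[:,:2].astype(np.float32)), np.median(P[:,2]))
to([-31,-109.5,39],Rg)
E
```

```text
t: 15.5
eef_pos: [0.5252, -0.0565, 0.1078]
tool_rot: [-0.003, 0.053, 0.999, 0.001]
contact_force: [0.5, 0.4, -0.0]
gripper_width: 0.258
1460 ((-35.04188537597656, -110.75135040283203), (60.109092712402344, 12.735410690307617), 1.6246321201324463) 53.956816473333575
t 15.55 p [526.5 -56.2 109.7] org [ -31.2 -109.7  109.7] q [ 0.87  0.73 -1.2   1.95  0.79  1.05  0.77] F [0.6 0.9 0.6] w 0.26
tool xyz cols in org frame
 [[-1.     0.001 -0.003]
 [ 0.001  1.     0.002]
 [ 0.003  0.002 -1.   ]]
shift tool mm [-0.3  0.1 70.7] after turn: [-0.2  0.2 70.7] rotvec deg [ 0.11 -0.14 -0.07]
```

```bash
python3 -m crank '[{"jaw":26,"x":2,"y":-0.8,"z":18,"ax":0,"ay":0,"az":-1.6},{"jaw":26,"x":0,"y":0,"z":18,"ax":0,"ay":0,"az":0},{"jaw":26,"x":0,"y":0,"z":18,"ax":0,"ay":0,"az":0},{"jaw":26,"x":0,"y":0,"z":16,"ax":0,"ay":0,"az":0},{"jaw":26,"x":0,"y":0,"z":0,"ax":0,"ay":0,"az":0},{"jaw":0,"x":0,"y":0,"z":0,"ax":0,"ay":0,"az":0},{"jaw":0,"x":0,"y":0,"z":0,"ax":0,"ay":0,"az":0},{"jaw":0,"x":0,"y":0,"z":0,"ax":0,"ay":0,"az":0},{"jaw":0,"x":0,"y":0,"z":0,"ax":0,"ay":0,"az":0}]' 70
python3 -m crank '[{"jaw":0,"x":0,"y":0,"z":-10,"ax":0,"ay":0,"az":0},{"jaw":0,"x":0,"y":0,"z":-20,"ax":0,"ay":0,"az":0},{"jaw":0,"x":0,"y":0,"z":-30,"ax":0,"ay":0,"az":0},{"jaw":0,"x":0,"y":0,"z":-30,"ax":0,"ay":0,"az":0},{"jaw":0,"x":0,"y":0,"z":-40,"ax":0,"ay":0,"az":0},{"jaw":0,"x":0,"y":0,"z":-40,"ax":0,"ay":0,"az":0},{"jaw":0,"x":0,"y":0,"z":-40,"ax":0,"ay":0,"az":0},{"jaw":0,"x":0,"y":0,"z":-40,"ax":0,"ay":0,"az":0},{"jaw":0,"x":0,"y":0,"z":0,"ax":0,"ay":0,"az":0}]'
python3 - <<'E'
from h import *
o,R=rep()
im,d,W,c=cloud('scene'); T=(W-o['eef_pos'])@R*1e3
# steel/eye points in tool frame: tool -x side beyond grip
m=(T[...,0]<-35)&(T[...,0]>-130)&(abs(T[...,1])<40)&(abs(T[...,2])<40)
P=T[m]; print('scene eye pts (tool)',len(P),np.round(P.min(0)),np.round(P.max(0)),np.round(np.median(P,0)))
cv2.imwrite('pics/s5.png',cv2.resize(im[100:300,100:320],None,fx=3,fy=3,interpolation=cv2.INTER_CUBIC)[:,:,::-1])
# hook
v,u=np.mgrid[:400,:640];z=W[...,2];b=(u>140)&(u<225)&(v>110)&(v<225)
P=W[b&(z>.008)&(z<.016)]; print(cv2.minAreaRect(P[:,:2].astype(np.float32)*1000))
E
```

```text
t: 16.68
eef_pos: [0.5251, -0.0574, 0.0406]
tool_rot: [0.0, 0.039, 0.999, 0.0]
contact_force: [-3.2, -0.6, 11.8]
gripper_width: 0.141
t: 17.8
eef_pos: [0.5261, -0.057, 0.2938]
tool_rot: [0.003, 0.038, 0.999, -0.0]
contact_force: [0.2, 0.3, -0.5]
gripper_width: 0.141
t 17.8 p [526.1 -57.  293.8] org [ -31.5 -110.5  293.8] q [ 1.02  0.5  -1.37  1.77  0.51  1.29  1.02] F [ 0.2  0.3 -0.5] w 0.141
tool xyz cols in org frame
 [[-1.    -0.028  0.006]
 [-0.028  1.    -0.   ]
 [-0.006 -0.    -1.   ]]
scene eye pts (tool) 210 [-103.  -18.   -4.] [-35.  22.   5.] [-77.   3.  -1.]
((559.59619140625, -339.75665283203125), (112.3189697265625, 129.95388793945312), 35.982765197753906)
```

View pics/s5.png

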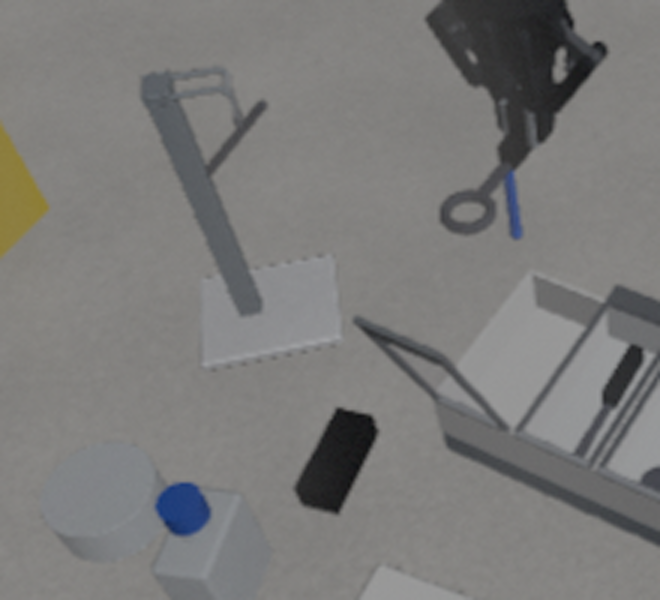

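```bash
python3 - <<'E'
from h import *
H=Ro.from_euler('z',-54,degrees=True).as_matrix()
for n in ['scene','side']:
    im,d,W,c=cloud(n); v,u=np.mgrid[:400,:640]
    b=((u>140)&(u<225)&(v>110)&(v<225)) if n=='scene' else ((u>370)&(u<415)&(v>95)&(v<200))
    Q=(W-[.559,-.340,0])@H*1e3; b&=(abs(Q[...,0])<90)&(abs(Q[...,1])<60)
    base=Q[b&(Q[...,2]>7)&(Q[...,2]<17)]; print(n,'base',base.min(0).round(),base.max(0).round())
    for z0 in list(range(60,190,40))+list(range(195,295,8)):
        P=Q[b&(abs(Q[...,2]-z0)<4)]
        if len(P): 
            i=np.argsort(P[:,0]); print(z0,len(P),[tuple(P[k].round().astype(int)) for k in i[::max(1,len(i)//6)]])
E
```

```text
scene base [-65. -56.   7.] [65. 57. 17.]
60 16 [(np.int64(5), np.int64(-4), np.int64(63)), (np.int64(6), np.int64(5), np.int64(60)), (np.int64(8), np.int64(7), np.int64(63)), (np.int64(12), np.int64(6), np.int64(58)), (np.int64(15), np.int64(6), np.int64(59)), (np.int64(18), np.int64(7), np.int64(57)), (np.int64(20), np.int64(9), np.int64(61)), (np.int64(25), np.int64(7), np.int64(60))]
100 24 [(np.int64(5), np.int64(0), np.int64(104)), (np.int64(7), np.int64(7), np.int64(99)), (np.int64(11), np.int64(6), np.int64(104)), (np.int64(14), np.int64(4), np.int64(102)), (np.int64(19), np.int64(5), np.int64(101)), (np.int64(24), np.int64(7), np.int64(104))]
140 24 [(np.int64(5), np.int64(-5), np.int64(141)), (np.int64(6), np.int64(7), np.int64(138)), (np.int64(11), np.int64(8), np.int64(140)), (np.int64(16), np.int64(5), np.int64(139)), (np.int64(21), np.int64(7), np.int64(138)), (np.int64(24), np.int64(9), np.int64(137))]
180 27 [(np.int64(6), np.int64(2), np.int64(184)), (np.int64(8), np.int64(6), np.int64(177)), (np.int64(11), np.int64(6), np.int64(182)), (np.int64(14), np.int64(11), np
[... 9384 characters left out ...]
4(272))]
283 65 [(np.int64(-40), np.int64(7), np.int64(280)), (np.int64(-33), np.int64(-14), np.int64(283)), (np.int64(-21), np.int64(8), np.int64(286)), (np.int64(-4), np.int64(-12), np.int64(287)), (np.int64(8), np.int64(-17), np.int64(284)), (np.int64(10), np.int64(0), np.int64(279)), (np.int64(15), np.int64(-18), np.int64(287))]
291 29 [(np.int64(0), np.int64(11), np.int64(287)), (np.int64(7), np.int64(-4), np.int64(288)), (np.int64(11), np.int64(10), np.int64(289)), (np.int64(17), np.int64(3), np.int64(289)), (np.int64(18), np.int64(9), np.int64(288)), (np.int64(21), np.int64(-15), np.int64(287)), (np.int64(25), np.int64(11), np.int64(288)), (np.int64(27), np.int64(-13), np.int64(287))]
```

```bash
cat >> h.py <<'E'
HO=np.array([.5622,-.3444,0]);RH=Ro.from_euler('z',-54,degrees=True).as_matrix()
E0=np.array([-83,2,2.6])
def Rh(b):
    s,c=np.sin(np.radians(b)),np.cos(np.radians(b)); return np.array([[-c,0,s],[0,1,0],[-s,0,-c]])
def hk(s,b,off=0,E=E0):
    "eye at s mm along the peg, off mm square above axis, tool pitch b"
    q=np.sqrt(.5); e=np.array([-s*q+off*q,0,190+s*q+off*q])
    R=RH@Rh(b); to(HO+RH@e/1e3-R@E/1e3,R,'w')
    o=readout.get_obs(); Rc=Ro.from_quat(np.roll(o['tool_rot'],-1)).as_matrix()
    x=RH.T@(o['eef_pos']+Rc@E/1e3-HO)*1e3; print('eye now in hook',x.round(1),'s',((-x[0]+x[2]-190)*q).round(1),'off',((x[0]+x[2]-190)*q).round(1))
E
python3 -c "
from h import *
hk(150,40)"
```

```text
t 17.95 p [524.  -58.2 289.4] org [ -33.5 -112.   289.4] q [ 1.02  0.5  -1.36  1.78  0.51  1.29  1.02] F [ 0.2  1.  -1.7] w 0.143
tool xyz cols in org frame
 [[-1.    -0.028 -0.001]
 [-0.028  1.    -0.   ]
 [ 0.001 -0.    -1.   ]]
shift tool mm [  52.4 -153.2   44.8] after turn: [ -34.6 -139.3   87.4] rotvec deg [ 17.24 -37.5   47.52]
eye now in hook [-201.7  201.8  286.7] s 211.0 off -74.2
```

```bash
python3 -m crank '[{"jaw":0,"x":0,"y":0,"z":0,"ax":2.46,"ay":-5.36,"az":6.79},{"jaw":0,"x":0,"y":0,"z":0,"ax":2.46,"ay":-5.36,"az":6.79},{"jaw":0,"x":0,"y":0,"z":0,"ax":2.46,"ay":-5.36,"az":6.79},{"jaw":0,"x":0,"y":0,"z":0,"ax":2.46,"ay":-5.36,"az":6.79},{"jaw":0,"x":0,"y":0,"z":0,"ax":2.46,"ay":-5.36,"az":6.79},{"jaw":0,"x":0,"y":0,"z":0,"ax":2.46,"ay":-5.36,"az":6.79},{"jaw":0,"x":0,"y":0,"z":0,"ax":2.46,"ay":-5.36,"az":6.79},{"jaw":0,"x":0,"y":0,"z":0,"ax":0,"ay":0,"az":0}]'
python3 -c "
from h import *
hk(150,40)"
```

```text
t: 18.95
eef_pos: [0.5237, -0.0558, 0.2878]
tool_rot: [0.303, 0.424, 0.839, -0.155]
contact_force: [0.7, -1.4, -1.1]
gripper_width: 0.14
t 18.95 p [523.7 -55.8 287.8] org [ -34.  -109.6  287.8] q [ 0.61  0.21 -1.12  2.11  1.03  1.12 -0.42] F [ 0.7 -1.4 -1.1] w 0.14
tool xyz cols in org frame
 [[-0.519  0.739  0.43 ]
 [ 0.567  0.674 -0.474]
 [-0.64  -0.002 -0.768]]
shift tool mm [ -36.6 -140.9   87. ] after turn: [ -37.2 -140.5   87.5] rotvec deg [ 0.14 -0.19  0.37]
eye now in hook [-190.7  141.   338.9] s 240.1 off -29.5
```

```bash
python3 -m crank '[{"jaw":0,"x":0,"y":-28,"z":0,"ax":0,"ay":0,"az":0},{"jaw":0,"x":0,"y":-28,"z":0,"ax":0,"ay":0,"az":0},{"jaw":0,"x":0,"y":-28,"z":0,"ax":0,"ay":0,"az":0},{"jaw":0,"x":0,"y":-28,"z":0,"ax":0,"ay":0,"az":0},{"jaw":0,"x":0,"y":-28,"z":0,"ax":0,"ay":0,"az":0},{"jaw":0,"x":0,"y":0,"z":0,"ax":0,"ay":0,"az":0}]'
python3 -c "
from h import *
hk(150,40)"
```

```text
t: 19.7
eef_pos: [0.4093, -0.1426, 0.2896]
tool_rot: [0.305, 0.427, 0.837, -0.156]
contact_force: [0.4, 0.1, -0.5]
gripper_width: 0.143
t 19.7 p [ 409.3 -142.6  289.6] org [-138.7 -207.8  289.6] q [ 0.86 -0.21 -0.98  2.34  0.72  0.7  -0.03] F [ 0.4  0.1 -0.5] w 0.143
tool xyz cols in org frame
 [[-0.512  0.744  0.429]
 [ 0.569  0.668 -0.48 ]
 [-0.643 -0.001 -0.766]]
shift tool mm [-33.8   3.3  87. ] after turn: [-33.8   3.   87. ] rotvec deg [-0.13  0.04 -0.04]
eye now in hook [-187.9   -3.1  341. ] s 239.7 off -26.1
```

Good reach so far. I'll move in to 150 mm along the peg, with the eye aligned, and look.

```bash
python3 -m crank '[{"jaw":0,"x":-11,"y":1,"z":22,"ax":0,"ay":0,"az":0},{"jaw":0,"x":-11,"y":1,"z":22,"ax":0,"ay":0,"az":0},{"jaw":0,"x":-11,"y":1,"z":22,"ax":0,"ay":0,"az":0},{"jaw":0,"x":-1,"y":0,"z":21,"ax":0,"ay":0,"az":0},{"jaw":0,"x":0,"y":0,"z":0,"ax":0,"ay":0,"az":0},{"jaw":0,"x":0,"y":0,"z":0,"ax":0,"ay":0,"az":0}]'
python3 - <<'E'
from h import *
hk(120,40)
for n in ['scene','side']:
    im,d,W,c=cloud(n); Q=(W-HO)@RH*1e3
    b=im[100:220,130:250] if n=='scene' else im[70:190,340:460]
    cv2.imwrite(f'pics/a_{n}.png',cv2.resize(b,None,fx=3.3,fy=3.3,interpolation=cv2.INTER_CUBIC)[:,:,::-1])
    o=readout.get_obs();R=Ro.from_quat(np.roll(o['tool_rot'],-1)).as_matrix(); T=(W-o['eef_pos'])@R*1e3
    m=(T[...,0]<-40)&(T[...,0]>-115)&(abs(T[...,1])<32)&(abs(T[...,2]-2)<12); P=T[m]
    print(n,len(P)); 
    if len(P)>10: print(np.percentile(P,[1,50,99],axis=0).round(1))
a=[cv2.imread(f'pics/a_{n}.png') for n in ['scene','side']]; cv2.imwrite('pics/a.png',np.hstack(a))
E
```

```text
t: 20.45
eef_pos: [0.4624, -0.2042, 0.2452]
tool_rot: [0.305, 0.426, 0.838, -0.154]
contact_force: [-0.2, -0.1, -0.3]
gripper_width: 0.144
t 20.45 p [ 462.4 -204.2  245.2] org [ -79.5 -263.6  245.2] q [ 0.93  0.08 -1.01  2.3   1.12  0.72 -0.29] F [-0.2 -0.1 -0.3] w 0.144
tool xyz cols in org frame
 [[-0.513  0.742  0.432]
 [ 0.57   0.67  -0.476]
 [-0.642  0.002 -0.766]]
shift tool mm [-2.9 -3.7 30.7] after turn: [-2.9 -3.6 30.7] rotvec deg [ 0.13 -0.04 -0.  ]
eye now in hook [-106.8    3.6  296.5] s 150.8 off -0.2
scene 151
[[-100.2  -15.4   -3.3]
 [ -77.1    4.1   -0.3]
 [ -41.6   21.5    4.6]]
side 56
[[-101.1   -8.8   -4.9]
 [ -87.5    9.5    0.5]
 [ -65.4   18.6    5.3]]
```

View pics/a.png

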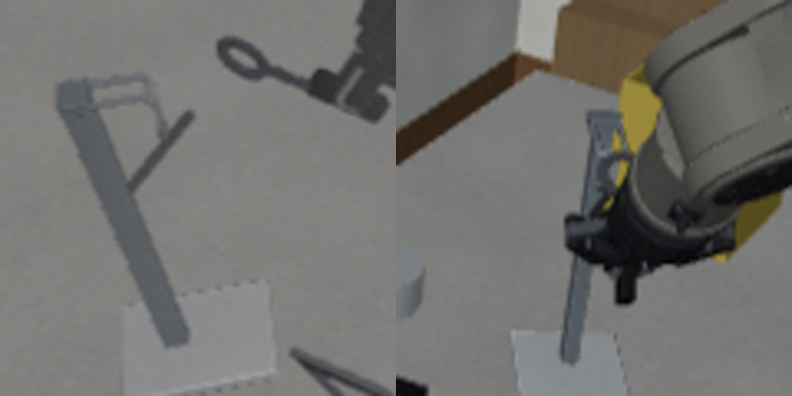

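```bash
python3 -m crank '[{"jaw":0,"x":-1,"y":-2,"z":10,"ax":0,"ay":0,"az":0},{"jaw":0,"x":-1,"y":-1.6,"z":10,"ax":0,"ay":0,"az":0},{"jaw":0,"x":-0.6,"y":0,"z":10,"ax":0,"ay":0,"az":0},{"jaw":0,"x":-0.5,"y":0,"z":5,"ax":0,"ay":0,"az":0},{"jaw":0,"x":0,"y":0,"z":0,"ax":0,"ay":0,"az":0},{"jaw":0,"x":0,"y":0,"z":0,"ax":0,"ay":0,"az":0}]'
python3 - <<'E'
from h import *
hk(70,40)
im,d,W,c=cloud('scene'); Q=(W-HO)@RH*1e3
m=(abs(Q[...,1])<40)&(Q[...,0]<-45)&(Q[...,0]>-125)&(Q[...,2]>225)&(Q[...,2]<320)
for p in Q[m][::6]: print(p.round().astype(int),end=' ')
cv2.imwrite('pics/b.png',cv2.resize(im[110:190,140:240],None,fx=7,fy=7,interpolation=cv2.INTER_CUBIC)[:,:,::-1])
E
```

```text
t: 21.3
eef_pos: [0.4739, -0.2267, 0.2206]
tool_rot: [0.306, 0.427, 0.837, -0.155]
contact_force: [-0.2, 0.1, -0.7]
gripper_width: 0.138
t 21.3 p [ 473.9 -226.7  220.6] org [ -65.7 -284.7  220.6] q [ 0.92  0.17 -0.98  2.3   1.27  0.74 -0.39] F [-0.2  0.1 -0.7] w 0.138
tool xyz cols in org frame
 [[-0.512  0.743  0.432]
 [ 0.569  0.67  -0.477]
 [-0.643  0.002 -0.765]]
shift tool mm [-3.9  0.1 45.7] after turn: [-3.9  0.2 45.7] rotvec deg [ 0.1   0.05 -0.04]
eye now in hook [-81.9  -0.3 272. ] s 115.9 off 0.1
[-77 -16 281] [-79 -10 282] [-73  -1 287] [-85 -15 274] [-76  -8 278] [-88 -16 269] [-84 -12 270] [-70   5 283] [-92  -9 268] [-76  10 283] [-99  -8 264] [-91  -7 264] [-78  14 280] [-100   -2  263] [-86  12 274] [-104   -2  258] [-85  16 274] [-98  10 266] [-110   -4  253] [-89  15 269] [-101    1  256] [-114   -2  250] [-91  17 267] [-109    2  252] [-107    3  250] [-120    2  245] [-113    3  245] [-54  -3 250] [-122    4  241] [-123    5  238] [-48  -2 243] [-50   2 242] [-46   3 238]
```

View pics/b.png

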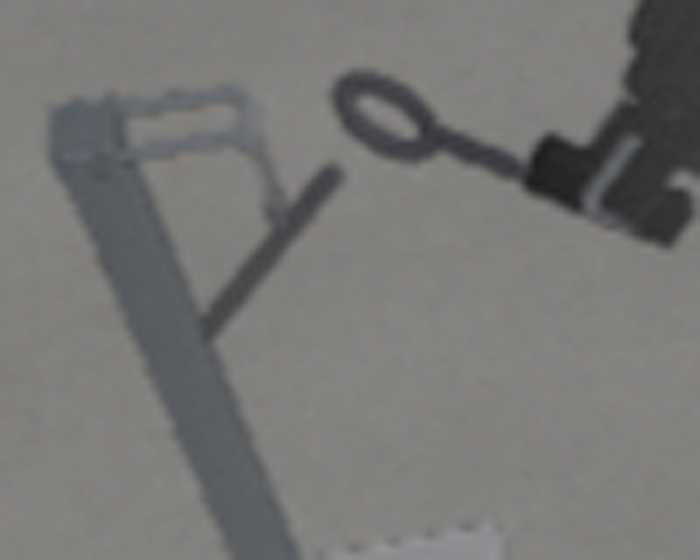

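```bash
python3 -m crank '[{"jaw":0,"x":-0.9,"y":0.5,"z":10,"ax":0,"ay":0,"az":0},{"jaw":0,"x":-0.9,"y":0.5,"z":10,"ax":0,"ay":0,"az":0},{"jaw":0,"x":-0.9,"y":0,"z":10,"ax":0,"ay":0,"az":0},{"jaw":0,"x":-0.9,"y":0,"z":10,"ax":0,"ay":0,"az":0},{"jaw":0,"x":0,"y":0,"z":0,"ax":0,"ay":0,"az":0},{"jaw":0,"x":0,"y":0,"z":0,"ax":0,"ay":0,"az":0}]'
python3 - <<'E'
from h import *
hk(22,40)
E
```

```text
t: 22.1
eef_pos: [0.4914, -0.2492, 0.1918]
tool_rot: [0.305, 0.427, 0.837, -0.154]
contact_force: [-0.5, -0.2, -0.3]
gripper_width: 0.14
t 22.1 p [ 491.4 -249.2  191.8] org [ -45.9 -305.3  191.8] q [ 0.89  0.28 -0.93  2.29  1.41  0.77 -0.48] F [-0.5 -0.2 -0.3] w 0.14
tool xyz cols in org frame
 [[-0.512  0.743  0.431]
 [ 0.57   0.669 -0.477]
 [-0.643  0.002 -0.766]]
shift tool mm [-4.8 -0.7 53.1] after turn: [-4.8 -0.6 53.1] rotvec deg [ 0.09 -0.   -0.05]
eye now in hook [-53.4   0.6 243.1] s 75.3 off -0.2
```

```bash
python3 -m crank '[{"jaw":0,"x":-0.9,"y":-0.6,"z":10,"ax":0,"ay":0,"az":0},{"jaw":0,"x":-0.9,"y":0,"z":10,"ax":0,"ay":0,"az":0},{"jaw":0,"x":-0.9,"y":0,"z":10,"ax":0,"ay":0,"az":0},{"jaw":0,"x":0,"y":0,"z":0,"ax":0,"ay":0,"az":0}]'
python3 -m crank '[{"jaw":0,"x":-0.9,"y":0,"z":8,"ax":0,"ay":0,"az":0},{"jaw":0,"x":-0.9,"y":0,"z":8,"ax":0,"ay":0,"az":0},{"jaw":0,"x":-0.6,"y":0,"z":7,"ax":0,"ay":0,"az":0},{"jaw":0,"x":0,"y":0,"z":0,"ax":0,"ay":0,"az":0},{"jaw":0,"x":0,"y":0,"z":0,"ax":0,"ay":0,"az":0}]'
python3 - <<'E'
from h import *
hk(20,40)
for n in ['scene','side']:
    im,d,W,c=cloud(n); Q=(W-HO)@RH*1e3
    m=(abs(Q[...,1])<25)&(Q[...,0]<-2)&(Q[...,0]>-60)&(Q[...,2]>195)&(Q[...,2]<278)
    print(n,[tuple(int(t) for t in p.round()) for p in Q[m][::4]])
    cv2.imwrite(f'pics/c_{n}.png',cv2.resize(im[110:190,140:240] if n=='scene' else im[80:160,350:450],None,fx=4,fy=4,interpolation=cv2.INTER_CUBIC)[:,:,::-1])
a=[cv2.imread(f'pics/c_{n}.png') for n in ['scene','side']]; cv2.imwrite('pics/c.png',np.hstack(a))
E
```

```text
t: 22.6
eef_pos: [0.5033, -0.2675, 0.1696]
tool_rot: [0.304, 0.427, 0.837, -0.155]
contact_force: [0.1, 0.1, -1.3]
gripper_width: 0.142
t: 23.22
eef_pos: [0.5133, -0.2803, 0.1545]
tool_rot: [0.305, 0.427, 0.837, -0.155]
contact_force: [0.4, 0.8, -0.6]
gripper_width: 0.146
t 23.23 p [ 513.3 -280.3  154.5] org [ -20.9 -334.   154.5] q [ 0.88  0.41 -0.87  2.26  1.57  0.79 -0.56] F [ 0.4  0.8 -0.6] w 0.146
tool xyz cols in org frame
 [[-0.512  0.743  0.431]
 [ 0.57   0.669 -0.477]
 [-0.643  0.002 -0.766]]
shift tool mm [ 0.2 -0.1  2.1] after turn: [ 0.2 -0.1  2.1] rotvec deg [ 0.08  0.01 -0.06]
eye now in hook [-15.3   0.  205.9] s 22.1 off 0.4
scene [(-43, -4, 276), (-40, 12, 277), (-41, 8, 271), (-39, 6, 264), (-38, 7, 262), (-58, 4, 255), (-42, -6, 247), (-39, 9, 257), (-54, 3, 248), (-40, 6, 251), (-53, 1, 244), (-41, 3, 245), (-52, 2, 242), (-41, 8, 246), (-49, 4, 241), (-40, 7, 242), (-48, 0, 235), (-43, 3, 235), (-40, 1, 231), (-37, 3, 230), (-31, 1, 226), (-9, -12, 216), (-18, -16, 211), (-35, 1, 222), (-12, -8, 216), (-19, -16, 208), (-32, 3, 221), (-11, -6, 215), (-22, -1, 217), (-3, 0, 218), (-18, 0, 215), (-28, 3, 216), (-7, 4, 218), (-21, 4, 215), (-26, -12, 199), (-9, 6, 216), (-22, 2, 209), (-32, -5, 201), (-11, 8, 214), (-19, 4, 208), (-33, -5, 197), (-14, 15, 216), (-28, -1, 198), (-8, 14, 214), (-17, 13, 211), (-35, 2, 196), (-14, 15, 210), (-23, 13, 205), (-31, 8, 199), (-6, 2, 196), (-19, 19, 209), (-27, 14, 202), (-18, 18, 205), (-27, 18, 203)]
side [(-34, 11, 277), (-39, 1, 264), (-35, 2, 255), (-35, 4, 251), (-37, -7, 253), (-42, 0, 252), (-39, 4, 247), (-40, -7, 247), (-40, -2, 244), (-42, 4, 242), (-9, 6, 220), (-9, -7, 219), (-10, 5, 216), (-45, 1, 237), (-11, 8, 213), (-14, 14, 212), (-19, 15, 211), (-17, 17, 207), (-20, -1, 209), (-19, -1, 204), (-11, 0, 196), (-24, 5, 201), (-31, 3, 201)]
```

The eye is on the peg at s≈22 mm and the keeper points lie plumb behind it. I'll ease the ring onto the peg and let go.

```bash
python3 -m crank '[{"jaw":0,"x":3,"y":0,"z":1,"ax":0,"ay":0,"az":0},{"jaw":0,"x":3,"y":0,"z":1,"ax":0,"ay":0,"az":0},{"jaw":0,"x":0,"y":0,"z":0,"ax":0,"ay":0,"az":0},{"jaw":40,"x":0,"y":0,"z":0,"ax":0,"ay":0,"az":0},{"jaw":40,"x":0,"y":0,"z":0,"ax":0,"ay":0,"az":0},{"jaw":40,"x":0,"y":0,"z":0,"ax":0,"ay":0,"az":0},{"jaw":40,"x":0,"y":0,"z":-15,"ax":0,"ay":0,"az":0},{"jaw":40,"x":0,"y":0,"z":-25,"ax":0,"ay":0,"az":0},{"jaw":40,"x":0,"y":0,"z":-30,"ax":0,"ay":0,"az":0},{"jaw":40,"x":0,"y":0,"z":-30,"ax":0,"ay":0,"az":0},{"jaw":40,"x":0,"y":0,"z":-30,"ax":0,"ay":0,"az":0},{"jaw":40,"x":0,"y":0,"z":0,"ax":0,"ay":0,"az":0}]'
python3 -m crank '[{"jaw":40,"x":0,"y":0,"z":0,"ax":0,"ay":0,"az":0},{"jaw":40,"x":0,"y":0,"z":0,"ax":0,"ay":0,"az":0},{"jaw":40,"x":0,"y":0,"z":0,"ax":0,"ay":0,"az":0},{"jaw":40,"x":0,"y":0,"z":0,"ax":0,"ay":0,"az":0},{"jaw":40,"x":0,"y":0,"z":0,"ax":0,"ay":0,"az":0},{"jaw":40,"x":0,"y":0,"z":0,"ax":0,"ay":0,"az":0},{"jaw":40,"x":0,"y":0,"z":0,"ax":0,"ay":0,"az":0},{"jaw":40,"x":0,"y":0,"z":0,"ax":0,"ay":0,"az":0}]'
cat > chk.py <<'E'
from h import *
rep()
for n in ['scene','side']:
    im,d,W,c=cloud(n); Q=(W-HO)@RH*1e3
    m=(abs(Q[...,1])<30)&(Q[...,0]<-3)&(Q[...,0]>-80)&(Q[...,2]>60)&(Q[...,2]<278)
    P=Q[m]; P=P[np.argsort(-P[:,2])]; print(n,len(P),[tuple(int(t) for t in p.round()) for p in P[::max(1,len(P)//30)]])
    cv2.imwrite(f'pics/d_{n}.png',cv2.resize(im[105:205,130:230] if n=='scene' else im[85:185,340:440],None,fx=4,fy=4,interpolation=cv2.INTER_CUBIC)[:,:,::-1])
a=[cv2.imread(f'pics/d_{n}.png') for n in ['scene','side']]; cv2.imwrite('pics/d.png',np.hstack(a))
E
python3 chk.py
```

```text
t: 24.82
eef_pos: [0.4627, -0.2097, 0.2507]
tool_rot: [0.307, 0.426, 0.837, -0.155]
contact_force: [1.5, -0.5, -0.7]
gripper_width: 0.4
t: 25.82
eef_pos: [0.4621, -0.2103, 0.2488]
tool_rot: [0.305, 0.427, 0.837, -0.155]
contact_force: [-0.8, -0.0, -0.6]
gripper_width: 0.399
t 25.82 p [ 462.1 -210.3  248.8] org [ -79.2 -269.7  248.8] q [ 0.95  0.07 -1.01  2.3   1.11  0.71 -0.27] F [-0.8 -0.  -0.6] w 0.399
tool xyz cols in org frame
 [[-0.512  0.743  0.431]
 [ 0.57   0.669 -0.477]
 [-0.643  0.002 -0.766]]
scene 333 [(-43, 9, 278), (-41, 0, 262), (-62, 0, 254), (-56, 4, 249), (-41, -5, 245), (-45, 0, 241), (-46, 2, 237), (-34, 2, 229), (-33, 3, 224), (-26, 3, 216), (-14, 0, 210), (-11, 1, 207), (-15, 2, 204), (-7, 15, 201), (-7, 18, 194), (-4, -7, 181), (-8, 0, 177), (-7, 1, 156), (-18, -5, 140), (-15, 4, 138), (-4, 6, 136), (-5, 5, 131), (-9, 6, 127), (-20, 7, 121), (-19, 5, 116), (-10, 6, 111), (-8, 7, 104), (-20, -3, 99), (-5, 6, 93), (-17, 3, 86), (-12, 4, 80)]
side 192 [(-41, 9, 278), (-38, -4, 276), (-37, -10, 272), (-37, -10, 269), (-35, 3, 265), (-36, 0, 262), (-40, -3, 258), (-41, -9, 255), (-37, 5, 252), (-38, -1, 250), (-40, 4, 248), (-57, -2, 244), (-41, -2, 242), (-48, -2, 236), (-4, 0, 227), (-5, 1, 210), (-4, 6, 206), (-7, -5, 143), (-17, -4, 138), (-8, 4, 136), (-9, 4, 133), (-17, -6, 127), (-13, 3, 124), (-17, 0, 119), (-15, -11, 114), (-15, -11, 110), (-19, -5, 105), (-3, 2, 101), (-16, -7, 95), (-13, 2, 93), (-18, 2, 88), (-16, -8, 83)]
```

View pics/d.png

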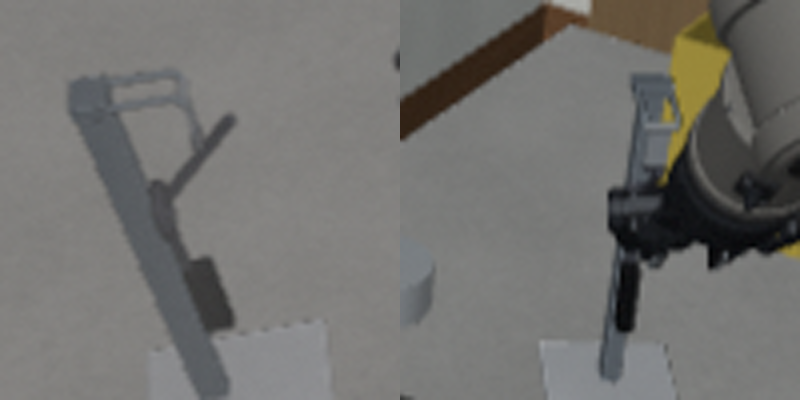

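```bash
python3 - <<'E'
from h import *
a,_=eyes.read_camera('scene'); np.save('a.npy',a)
E
python3 -m crank '[{"jaw":40,"x":0,"y":0,"z":0,"ax":0,"ay":0,"az":0},{"jaw":40,"x":0,"y":0,"z":0,"ax":0,"ay":0,"az":0},{"jaw":40,"x":0,"y":0,"z":0,"ax":0,"ay":0,"az":0},{"jaw":40,"x":0,"y":0,"z":0,"ax":0,"ay":0,"az":0},{"jaw":40,"x":0,"y":0,"z":0,"ax":0,"ay":0,"az":0},{"jaw":40,"x":0,"y":0,"z":0,"ax":0,"ay":0,"az":0},{"jaw":40,"x":0,"y":0,"z":0,"ax":0,"ay":0,"az":0},{"jaw":40,"x":0,"y":0,"z":0,"ax":0,"ay":0,"az":0}]'
python3 - <<'E'
from h import *
a=np.load('a.npy').astype(int); im,d,W,c=cloud('scene')
D=cv2.absdiff(a.astype(np.uint8),im)[110:200,135:200].max(-1); print('diff key region: max',D.max(),'n>15',(D>15).sum())
X=(W-O)@RO*1e3
for i,y in enumerate([-114,-38,38,114]):
    m=(abs(X[...,1]-y)<34)&(abs(X[...,0])<110)&(X[...,2]>95)&(X[...,2]<300); print('lid',i,'points above lid level',m.sum())
Q=(W-HO)@RH*1e3; m=(abs(Q[...,1])<25)&(Q[...,0]<-2)&(Q[...,0]>-30)&(Q[...,2]>150)&(Q[...,2]<225)
P=Q[m]; print('eye/shank region z pct',np.percentile(P,[2,50,98],axis=0).round())
if (D>15).sum()<5: print('handing in',ticket.hand_in())
E
```

```text
t: 26.98
eef_pos: [0.4621, -0.2103, 0.2487]
tool_rot: [0.305, 0.427, 0.837, -0.155]
contact_force: [-0.9, -0.7, -0.5]
gripper_width: 0.399
diff key region: max 4 n>15 0
lid 0 points above lid level 125
lid 1 points above lid level 0
lid 2 points above lid level 0
lid 3 points above lid level 0
eye/shank region z pct [[-28. -11. 154.]
 [ -7.   3. 202.]
 [ -2.  20. 221.]]
the job is handed in; nothing more can be done
handing in None
```

The ring key, found in compartment 0, now hangs by its eye on the slanted peg, and I handed the job in at about 27 s of the 59 s allowed. The hand-in reports no verdict.

I raised lid 0 from the side of its lip until it leaned open at about 106° (1.86 rad). I then took the key out by its grip, slid the eye down the peg past the keeper and let go.

**Last checks:**
- **Key:** it hangs at the root of the peg against the post, with the grip about 80–140 mm high. Two pictures about a second apart showed no movement.
- **Keeper:** camera points showed the flap hanging plumb behind the eye. I did not measure its angle while the eye was passing.
- **Lids:** lids 1–3 are shut, with nothing seen above lid level.
- **Gripper:** it is about 13 cm clear of the hook stand.
- **Jar, tip box and slide box:** I did not measure them at the end. The arm never went near the jar or tip box. The hand passed above the slide box, which looked undisturbed in later pictures.

**What went wrong on the way:** the first approach to the lip, tilted forwards, was out of reach and cost a few seconds. The highest contact force I saw was about 12 N, as the fingers closed on the key; the readings are only from the end of each move.

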